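# Index the sampler carousel to the purple-capped tube and latch it

### The job

Bring the tube with the purple cap under the sampling needle: swing the latch out by pushing its orange post away from you, turn the carousel by pushing its black finger spokes with a fingertip until the purple tube stands below the needle, then push the orange post back until the latch is fully home and locks the carousel. Only push: do not touch or lift the tubes, which stay in their sleeves, do not bump the needle head, and leave the things around the sampler where they stand.

Things in the scene. Friction and masses are not known exactly. Their poses are not given: they have to be found in the camera images.
- sampler: carousel tube sampler, fixed to the bench: grey base plate 290 x 236 x 8 mm, six-place carousel on a vertical axis, needle head at its far side, latch at its right. Origin on the bench under the carousel's axis; +x to the needle column (away from the robot), +y left, z up; all positions below are in this frame. Yaw -0.3 to 0.15.
- carousel (a joint): carousel angle, rad, anticlockwise from above, 0 at the start; light friction (0.08 N m), stays where it is left, more than a turn either way. Six sleeves (25 mm across, tops at z = 54 mm) stand 50 mm from the axis at carousel angles 0, 60, .. 300 degrees from +x, a tube in each. Index disc below: radius 92 mm, top z = 19 mm, a slot in line with each tube.
- spoke_0 (a point): point on a finger spoke, 112 mm from the axis, z = 44 mm, at carousel angle 30 degrees; turns with the carousel. Six equal level spokes at 30, 90, .. 330 degrees: 8 mm steel rods from the hub, black sleeves 13 mm thick from 90 to 136 mm from the axis. Only the index disc, base plate and the latch's flat arm (top z = 34 mm at its pivot) lie under them.
- latch (a joint): latch lever angle about its vertical pivot, rad: 0 = fully home, roller deep in a slot of the index disc, carousel locked; grows anticlockwise from above, as the orange post is pushed away from the robot. From 0.36 the carousel is free; stop at 0.6. Friction (0.06 N m) keeps it where it is left; 0 to 0.03 at the start.
- latch_roller (a point): centre of the latch's brass roller, 12 mm thick, 62 mm from the latch's pivot, z = 16 mm. Slots are 14 mm wide with funnel mouths: closing the latch centres the carousel if it is within about 0.07 rad of a station; otherwise the roller strikes the disc's rim and the latch does not close.
- latch_post (a point): the upright orange post on the latch's handle arm, to be pushed: 16 mm thick, z = 26 to 60 mm, this point on its centreline at z = 45 mm, 80 mm from the latch's pivot, which is at x = 12, y = -102 mm. Home: x = -8, y = -179 mm; at 0.5 rad: x = 31, y = -180 mm. The handle arm is a flat bar, top z = 27 mm, from the pivot to 7 mm past the post.
- needle_head: white head with a hanging needle, on a steel column; fixed; same origin and axes as the sampler. The head covers x = 24 to 182, y = -40 to 25 mm, z = 133 to 177 mm; the needle guide hangs below it to z = 113 mm.
- needle_tip (a point): tip of the needle: x = 50, y = 0, z = 105 mm, 8 mm above the tube caps; the station under it lies at angle 0.
- tube_0: sample tube with a red cap, 18 mm across, 78 mm high, loose and upright in its sleeve (top at z = 97 mm, about 1 mm of play); origin at the centre of its foot, z = 19 mm; under the needle at the start
- tube_1: sample tube with a red cap, 18 mm across, 78 mm high, loose and upright in its sleeve (top at z = 97 mm, about 1 mm of play); origin at the centre of its foot, z = 19 mm; in any other station
- tube_2: sample tube with a green cap, 18 mm across, 78 mm high, loose and upright in its sleeve (top at z = 97 mm, about 1 mm of play); origin at the centre of its foot, z = 19 mm; in any other station
- tube_3: sample tube with a white cap, 18 mm across, 78 mm high, loose and upright in its sleeve (top at z = 97 mm, about 1 mm of play); origin at the centre of its foot, z = 19 mm; opposite the needle station at the start
- tube_4: sample tube with a yellow cap, 18 mm across, 78 mm high, loose and upright in its sleeve (top at z = 97 mm, about 1 mm of play); origin at the centre of its foot, z = 19 mm; in any other station
- tube_5: sample tube with a purple cap, 18 mm across, 78 mm high, loose and upright in its sleeve (top at z = 97 mm, about 1 mm of play); origin at the centre of its foot, z = 19 mm; the tube to bring under the needle; at the start 60 or 120 degrees from the station under the needle, on either side
- tube_rack: empty blue plastic tube rack, 46 x 132 x 48 mm, to the left of the sampler; leave it alone
- bottle_amber: amber reagent bottle, 41 mm across, 94 mm high, on the right behind the latch; leave it alone
- petri_dish: Petri dish, 62 mm across, 14 mm high, on the near right; leave it alone
- wash_bottle: white wash bottle with a red cap, about 60 x 100 mm, 182 mm high, on the far left; leave it alone
Not all that is in view belongs to the job. Leave any turquoise look-alike of the tube_2 alone.

How it is judged:
By the outcome, as a careful person would: the job done as asked, in the order asked, and still so for the second after the job is handed in, with the robot touching nothing.
It also fails if it takes over 67 s, if anything falls off the work surface, if the arm or the gripper's body presses on something with over 40 N, if the wrist force passes 120 N, or if a joint passes its speed limit or range.

### The arm

A 6-joint arm with a two-finger parallel gripper is mounted at the origin on a cart in front of the work surface, level with it; the furniture and walls round the work are solid. World frame = base frame: x ahead of the robot, y to its left, z up, the work surface at z = 0. Lengths are in m, angles in degrees, forces in N, time in s.
With the tool pointing down it reaches from about 0.3 to 0.85 m from the base axis. Payload 4.2 kg.
Tool frame: the origin (TCP) lies midway between the tips of the shut fingers; the grasp point (between the pads) lies 19 mm behind it; z points along the fingers, y is the line along which they close (so a half turn about z gives the same grasp; the last joint's range is limited). The gripper opens to 91 mm and grips with 3 to 60 N. Pads are 32 mm wide; open, the fingers measure 118 mm over their backs; the gripper's body (76 mm by 178 mm) begins 60 mm behind the grasp point.
Start: joints at [74.313, 18.312, 89.639, -0, 72.044, -1.146], TCP at [0.144, 0.557, 0.214] pointing down, gripper open.
Joint ranges: [-177.97, 177.97], [-48.28, 115.42], [12.27, 149.76], [-77.06, 257.06], [2.81, 150.46], [-146.56, 146.56]. Speed limits (degrees/s): [147.25, 147.25, 180, 180, 180, 180].

### API

Orientations are given as [roll, pitch, yaw] about the fixed x, y, z axes, in that order (R = Rz(yaw) Ry(pitch) Rx(roll)).
In Python, from rig import observe, camera, hand_in gives the robot as it stands.
- The arm moves only by the shell command python3 -m crank 'ROWS' [FORCE]. ROWS is JSON, a list of rows, each a list of 5 numbers: the shift along the tool's x, y, z as a fraction of full scale, then the turn about the tool's z as a fraction of full scale, then the opening, from -1 (shut) to 1 (fully open). In form: [[tx, ty, tz, twist, jaw], ...]. A call has 1 to 5 rows; each row shifts and turns the commanded pose from where the row before left it, along the tool's axes as they then stand; what a row does not reach is not made up. Full scale, the value 1, is 0.02 m for a shift and 8 degrees for a turn. A row lasts 1/8 s, in which the tool goes at most 62.5 mm and 10.7 degrees, less where a joint would pass 70% of its speed; a pose out of reach is approached as far as the arm can. A call with a number of a shift or a turn outside -1 to 1 is refused whole. A call with a gripper value outside its range is refused whole. The fingers move at their own pace and stop on an object; FORCE is the grip in N (left out, the last holds). Time passes only in rows, so rows that do not move let the fingers close. It gives the time, the measured TCP pose, the force, the opening and the grip force at its end, in the units of the state.
- observe(): the state, without advancing time (a new reading comes with each control period).
- camera(name): name is "side" or "top" or "wrist"; returns a dict with "pixels" (420x560x3 uint8, blue, green, red), "z_map" (420x560 float32, m along the optical axis (not along the pixel's ray), 0 where there is no reading), "camera_matrix" (3x3 intrinsics, pixels), "R" (3x3) and "t" (3): a world point X has camera coordinates R X + t; the wrist camera has in their place "mount" (4x4, takes a point from camera to tool coordinates, whose origin is the TCP and whose axes are the flange's). Camera axes: x right, y down, z forward; pixel columns grow to the right and rows downward; lengths in m; the calibration is good to about 2 mm. The wrist camera is an equidistant fisheye: a pixel r from the principal point sees the ray r / f radians off the axis. A picture is of the moment at which its call begins: read the wrist's pose just before it.
- hand_in(): hands the job in; it is judged then, once.
The state is a dict: "time": time; "joints": joint angles; "joint_velocities": joint speeds; "joint_torque": joint torques, N m; "ee_pos": TCP position; "tool_rot": TCP orientation; "contact_force": force on the tool from outside, world axes, zero at the start; "moment": the same for the moment, N m; "grip_width": finger opening in m; "finger_force": force on a finger pad.
Only numpy, scipy, OpenCV 4.12 (cv2) and the standard library are available. Lean on these libraries where they do the work, as an engineer would, in place of code of your own. Each camera call takes 0.05 s, during which the arm holds its last target. There are 200 camera calls.

## Working session

There is one attempt and no reset: what is moved stays moved. The work goes in short steps, Python scripts to look and compute and a shell command to move; the robot and the scene stay as the last step left them, time stands still between calls to the robot, and variables do not carry over. Pictures are saved under pics/ and viewed, at most 10 in all, crops included, and the job is handed in when it is done.

```bash
mkdir -p pics
cat > h.py <<'E'
import numpy as np, cv2
from rig import observe, camera
def pts(c):
    z=c["z_map"].astype(float);K=c["camera_matrix"];v,u=np.mgrid[:z.shape[0],:z.shape[1]]
    P=np.stack([(u-K[0,2])/K[0,0]*z,(v-K[1,2])/K[1,1]*z,z],-1)
    return (P-c["t"])@c["R"]
E
python3 - <<'E'
from h import *
print(observe())
for n in("top","side"):
    c=camera(n);cv2.imwrite(f"pics/{n}0.png",c["pixels"]);np.savez(f"{n}0.npz",**c);print(c["camera_matrix"],c["R"],c["t"])
E
```

```text
{'time': 0.0, 'joints': array([ 7.43132074e+01,  1.83512505e+01,  8.97057982e+01, -1.58065181e-03,
        7.20419960e+01, -1.14551000e+00]), 'joint_velocities': array([-0.01345334, -0.01069781, -0.01327978, -0.01800878,  0.1280924 ,
       -0.07793608]), 'joint_torque': array([-7.67566780e-04, -4.12472105e+01, -2.31967038e+01,  7.27739744e-02,
        4.56952164e-02, -1.39362182e-04]), 'ee_pos': array([0.14424061, 0.55610713, 0.2131283 ]), 'tool_rot': array([-1.79900945e+02, -4.77558702e-04,  1.65459206e+02]), 'contact_force': array([-0.06318529,  0.23584394,  0.24382073]), 'moment': array([ 0.02134176,  0.02679565, -0.01138792]), 'finger_force': 0.0, 'grip_width': 0.09150905123680174}
[[384.73268513   0.         277.89788792]
 [  0.         384.73268513 211.32430741]
 [  0.           0.           1.        ]] [[ 0.027947   -0.99958033  0.00762412]
 [-0.99287936 -0.0286416  -0.11562971]
 [ 0.11579955 -0.00433833 -0.99326313]] [0.00751008 0.55993061 0.91945181]
[[435.67984494   0.         283.59849947]
 [  0.         435.67984494 212.26115168]
 [  0.           0.           1.        ]] [[ 0.98672137 -0.16218176 -0.00883239]
 [-0.10609825 -0.60242393 -0.79109327]
 [ 0.12298006  0.78152574 -0.61163177]] [-0.53715937  0.14454951  0.82731889]
```

View pics/top0.png

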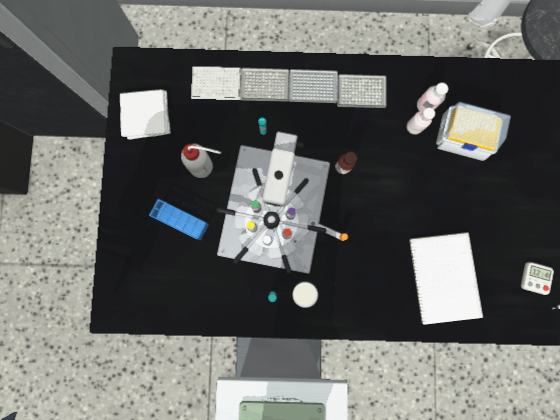

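View pics/side0.png

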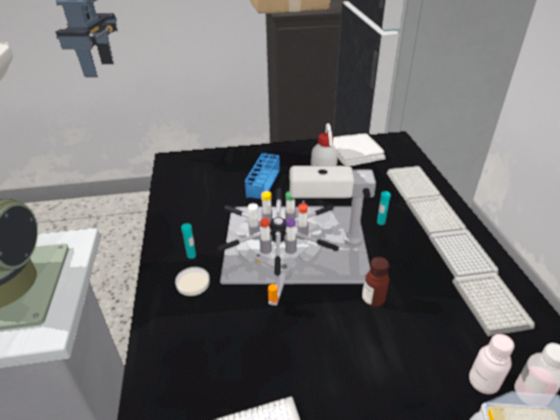

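The top view shows the hub at about (271,219), the purple cap at (291,213), the needle head at (279,175) and the orange post at (344,237). Purple is about 60° clockwise of the needle, so the carousel needs +60° (anticlockwise). In the side view the post is at (273,294). There are turquoise decoys at (188,241) and (384,208).

Run:
```python
from h import *
C={n:dict(np.load(f"{n}0.npz")) for n in("top","side")}
c=C["top"];P=pts(c);hsv=cv2.cvtColor(c["pixels"],cv2.COLOR_BGR2HSV)
m=((P[...,2]>.003)&(P[...,2]<.013)&(hsv[...,2]>70)&(hsv[...,1]<60)).astype(np.uint8)
m[:,:200]=0;m[:,345:]=0;m[:140]=0;m[280:]=0
m=cv2.morphologyEx(m,cv2.MORPH_OPEN,np.ones((3,3)))
xy=P[m>0][:,:2].astype(np.float32);print("plate",len(xy),cv2.minAreaRect(xy*1000))
def ray(c,u,v,z):
    d=c["R"].T@np.r_[(u-c["camera_matrix"][0,2])/c["camera_matrix"][0,0],(v-c["camera_matrix"][1,2])/c["camera_matrix"][1,1],1];o=-c["R"].T@c["t"]
    return o+d*(z-o[2])/d[2]
rng={"red":(0,8,120),"orange":(9,20,150),"yellow":(22,34,120),"green":(45,80,80),"purple":(125,160,60)}
for n,c in C.items():
    hsv=cv2.cvtColor(c["pixels"],cv2.COLOR_BGR2HSV);P=pts(c)
    for k,(a,b,s) in rng.items():
        m=((hsv[...,0]>=a)&(hsv[...,0]<=b)&(hsv[...,1]>s)&(hsv[...,2]>60)).astype(np.uint8)
        N,L,S,ce=cv2.connectedComponentsWithStats(m)
        for i in range(1,N):
            if S[i,4]>12 and 200<ce[i][0]<360 and 140<ce[i][1]<320:
                q=P[L==i]; t=.06 if k=="orange" else .097
                print(n,k,ce[i].round(1),S[i,4],"med",np.median(q,0).round(4),"zmax",q[:,2].max().round(3),"ray",ray(c,*ce[i],t-.002).round(4))
for n in C:
    c=C[n];P=pts(c);q=P[(P[...,2]>.155)&(P[...,2]<.19)&(abs(P[...,1])<.2)&(P[...,0]>.3)&(P[...,0]<.75)]
    print("head",len(q),cv2.minAreaRect((q[:,:2]*1000).astype(np.float32)),q[:,2].mean())
im=C["top"]["pixels"][130:290,200:360];cv2.imwrite("pics/crop.png",cv2.resize(im,None,fx=3.7,fy=3.7,interpolation=cv2.INTER_CUBIC))
```

```text
plate 5123 ((570.9473876953125, 34.748512268066406), (235.69683837890625, 289.7071533203125), 80.49219512939453)
top red [344.3 163.5] 82 med [ 0.6748 -0.1307  0.0617] zmax 0.077 ray [ 0.6696 -0.129   0.095 ]
top red [287.1 232. ] 42 med [0.5049 0.0014 0.0965] zmax 0.102 ray [0.5049 0.0013 0.095 ]
top orange [343.7 236.3] 51 med [ 0.5014 -0.136   0.0595] zmax 0.063 ray [ 0.5009 -0.1355  0.058 ]
top yellow [250.5 224.8] 47 med [0.5189 0.0866 0.0964] zmax 0.1 ray [0.5192 0.0858 0.095 ]
top green [254.7 203.7] 46 med [0.5677 0.0772 0.097 ] zmax 0.099 ray [0.5685 0.0779 0.095 ]
top purple [291.2 210.9] 42 med [ 0.5536 -0.0066  0.0968] zmax 0.099 ray [ 0.554 -0.007  0.095]
side red [302.5 207.3] 81 med [0.5898 0.0286 0.0943] zmax 0.097 ray [0.5879 0.0281 0.095 ]
side red [264.9 222.2] 69 med [ 0.508  -0.0058  0.095 ] zmax 0.098 ray [ 0.5082 -0.0057  0.095 ]
side orange [272.2 293.1] 146 med [ 0.5018 -0.1436  0.0444] zmax 0.616 ray [ 0.5006 -0.1509  0.058 ]
side yellow [266.3 195.7] 72 med [0.5226 0.0801 0.0944] zmax 0.098 ray [0.5223 0.0797 0.095 ]
side green [287.8 195.5] 48 med [0.5681 0.0737 0.0933] zmax 0.616 ray [0.566  0.0727 0.095 ]
side purple [289.6 221.8] 83 med [ 0.5547 -0.0125  0.0944] zmax 0.616 ray [ 0.5547 -0.0126  0.095 ]
head 1729 ((657.2841796875, 94.43828582763672), (211.52919006347656, 160.348388671875), 74.26472473144531) 0.17436509441994963
head 1845 ((660.2344970703125, 91.64765167236328), (216.25912475585938, 160.16844177246094), 74.26455688476562) 0.16999900884698357
```

View pics/crop.png

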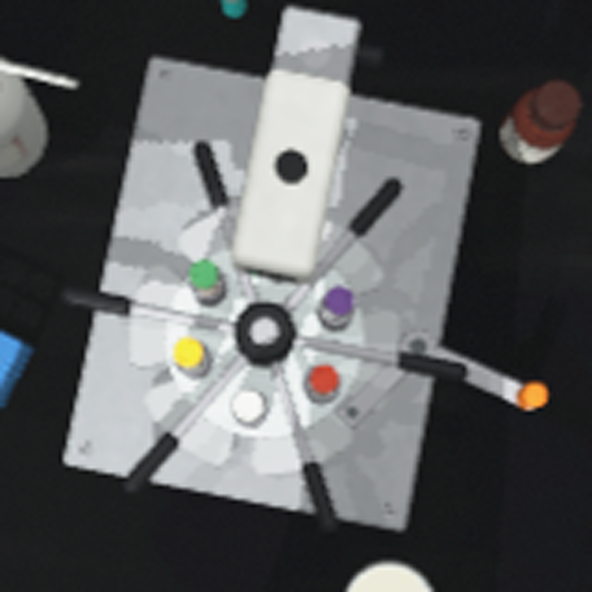

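The crop confirms the layout: purple at −60°, spokes at 30°+60k, yaw about −9.6°, axis near (0.537, 0.039). Next I need the obstacle positions in the sampler frame, plus a helper that gives the shift to a target.

```bash
cat >> h.py <<'E'
from scipy.spatial.transform import Rotation as Ro
A=np.array([.5375,.0385]);Y=-9.55;S=Ro.from_euler('z',Y,degrees=True).as_matrix()
def st():
    o=observe();p=o["ee_pos"]; q=S.T@(p-np.r_[A,0]);return q,o
def goto(x,y,z,yaw=0):
    q,o=st();T=Ro.from_euler('xyz',o["tool_rot"],degrees=True).as_matrix()
    d=T.T@S@(np.array([x,y,z])/1000-q)/.02
    w=o["tool_rot"][2]-Y  # tool yaw in sampler frame
    print("samp mm",(q*1e3).round(1),"yaw",round(w,1),"rot",o["tool_rot"].round(1),"t",round(o["time"],2),"F",o["contact_force"].round(1),"| rows",d.round(2),"twist",round(((yaw+180-w+180)%360-180)/-8,2))
E
python3 - <<'E'
from h import *
c=dict(np.load("top0.npz"));P=(pts(c)-np.r_[A,0])@S*1000
for n,(u,v) in dict(decoy=(272,296),petri=(305,294),bottle=(347,158),rack=(179,219),decoy2=(263,122),wash=(192,152)).items():
    q=P[v-10:v+11,u-12:u+13].reshape(-1,3);q=q[q[:,2]>8];print(n,np.percentile(q,[2,50,98],axis=0).round(0).tolist())
goto(-60,-185,180)
E
```

```text
decoy [[-187.0, -44.0, 16.0], [-177.0, -36.0, 77.0], [-111.0, -26.0, 709.0]]
petri [[-186.0, -142.0, 12.0], [-162.0, -114.0, 15.0], [-137.0, -86.0, 19.0]]
bottle [[157.0, -168.0, 19.0], [169.0, -148.0, 82.0], [188.0, -131.0, 96.0]]
rack [[-66.0, 192.0, 8.0], [-44.0, 224.0, 47.0], [-21.0, 258.0, 51.0]]
decoy2 [[217.0, 61.0, 15.0], [222.0, 68.0, 74.0], [234.0, 77.0, 80.0]]
wash [[86.0, 173.0, 106.0], [102.0, 198.0, 139.0], [129.0, 231.0, 182.0]]
samp mm [-473.7  445.2  213.2] yaw 175.0 rot [-179.9   -0.   165.5] t 0.1 F [-0.5 -0.2 -0.8] | rows [-23.35 -29.59   1.71] twist -0.62
```

```bash
python3 -m crank '[[-0.79,-1,0,-0.62,-1],[-0.79,-1,0,0,-1],[-0.79,-1,0,0,-1],[-0.79,-1,0,0,-1],[-0.79,-1,0,0,-1]]' 20 | tail -c 400
python3 - <<'E'
from h import *
goto(-60,-185,180)
E
```

```text
time: 0.72
ee_pos: [0.2042, 0.4426, 0.2138]
tool_rot: [-180.0, -0.0, 170.4]
contact_force: [-0.0, -0.1, 0.9]
grip_width: 0.0439
finger_force: 0.0
samp mm [-395.7  343.2  213.8] yaw 180.0 rot [-180.    -0.   170.4] t 0.72 F [-0.  -0.1  0.9] | rows [-16.81 -26.4    1.7 ] twist -0.01
```

```bash
for i in 1; do
python3 -m crank '[[-0.65,-1,0,0,-1],[-0.65,-1,0,0,-1],[-0.65,-1,0,0,-1],[-0.65,-1,0,0,-1],[-0.65,-1,0,0,-1]]' >/dev/null
python3 -m crank '[[-0.65,-1,0,0,-1],[-0.65,-1,0,0,-1],[-0.65,-1,0,0,-1],[-0.65,-1,0,0,-1],[-0.65,-1,0,0,-1]]' >/dev/null
python3 -m crank '[[-0.65,-1,0,0,-1],[-0.65,-1,0,0,-1],[-0.65,-1,0,0,-1],[-0.65,-1,0,0,-1],[-0.65,-1,0,0,-1]]' >/dev/null
python3 -m crank '[[-0.65,-1,0,0,-1],[-0.65,-1,0,0,-1],[-0.65,-1,0,0,-1],[-0.65,-1,0,0,-1],[-0.65,-1,0,0,-1]]' >/dev/null
python3 -m crank '[[-0.65,-1,0.4,0,-1],[-0.65,-1,0.4,0,-1],[-0.65,-1,0.4,0,-1],[-0.65,-1,0.4,0,-1],[0,0,0,0,-1]]' | tail -6
done
python3 - <<'E'
from h import *
goto(-60,-185,120)
E
```

```text
time: 3.85
ee_pos: [0.431, -0.0824, 0.1813]
tool_rot: [180.0, -0.1, 170.3]
contact_force: [-0.8, 1.0, 0.6]
grip_width: 0.0003
finger_force: 0.0
samp mm [ -84.9 -136.9  181.3] yaw 179.8 rot [ 1.800e+02 -1.000e-01  1.703e+02] t 3.85 F [-0.8  1.   0.6] | rows [-1.26 -2.4   3.06] twist -0.02
```

```bash
python3 -m crank '[[-0.6,-0.8,1,0,-1],[-0.6,-0.8,1,0,-1],[0,-0.8,1,0,-1],[0,0,1,0,-1],[0,0,1,0,-1]]' >/dev/null
python3 -m crank '[[0,0,1,0,-1],[0,0,1,0,-1],[0,0,0,0,-1]]' |tail -6
python3 - <<'E'
from h import *
goto(-60,-185,40)
c=camera("side");cv2.imwrite("pics/s1.png",cv2.resize(c["pixels"][140:350,180:460],None,fx=2.5,fy=2.5))
E
```

```text
time: 4.85
ee_pos: [0.4457, -0.1318, 0.0412]
tool_rot: [180.0, -0.2, 170.4]
contact_force: [0.5, 0.8, -0.1]
grip_width: 0.0006
finger_force: 0.0
samp mm [ -62.2 -183.2   41.2] yaw 180.0 rot [180.   -0.2 170.4] t 4.85 F [ 0.5  0.8 -0.1] | rows [-0.11 -0.09  0.06] twist -0.0
```

View pics/s1.png

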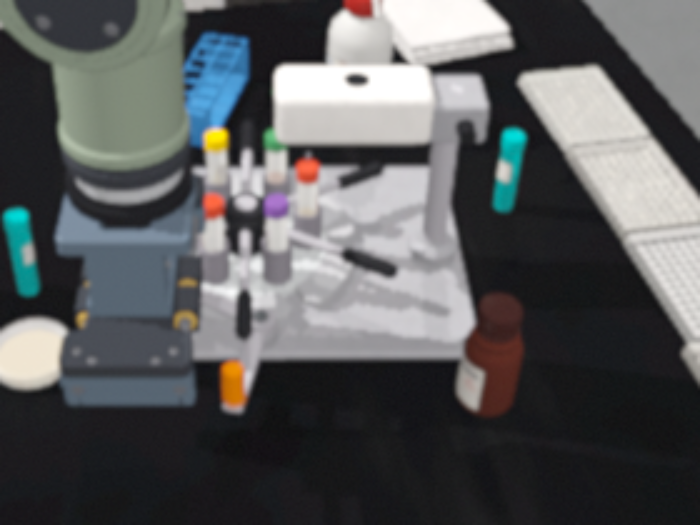

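```bash
python3 -m crank '[[-0.7,0,0,0,-1],[-0.5,0,0,0,-1],[-0.4,0,0,0,-1],[-0.4,0,0,0,-1],[-0.4,0,0,0,-1]]' >/dev/null
python3 -m crank '[[-0.4,0,0,0,-1],[-0.3,0,0,0,-1],[-0.2,0,0,0,-1],[-0.1,0,0,0,-1],[0,0,0,0,-1]]' |tail -6
python3 - <<'E'
from h import *
goto(6,-185,40)
E
```

```text
time: 6.15
ee_pos: [0.5144, -0.1441, 0.042]
tool_rot: [-180.0, 0.0, 170.4]
contact_force: [0.4, 0.4, 0.1]
grip_width: 0.0003
finger_force: 0.0
samp mm [   7.5 -183.9   42. ] yaw 180.0 rot [-180.     0.   170.4] t 6.15 F [0.4 0.4 0.1] | rows [ 0.08 -0.06  0.1 ] twist -0.0
```

```bash
python3 -m crank '[[0.6,0,0,0,-1],[1,0,0,0,-1],[1,0,-0.5,0,-1],[1,0,-1,0,-1],[0.8,0.8,-1,0,-1]]' >/dev/null
python3 -m crank '[[0.4,1,-1,0,-1],[0.2,1,-1,0,-1],[0,1,-1,0,-1],[0,1,-0.2,0,-1],[0,1,0,0,-1]]' >/dev/null
python3 -m crank '[[0,1,0,0,-1],[0,1,0,0,-1],[0,1,0,0,-1],[0,1,0,0,-1],[0,0,0,0,-1]]' |tail -6
python3 - <<'E'
from h import *
goto(-82,88,130,-30)
E
```

```text
time: 8.02
ee_pos: [0.4475, 0.0664, 0.1559]
tool_rot: [-180.0, -0.0, 170.5]
contact_force: [-0.2, -0.3, -0.3]
grip_width: 0.0003
finger_force: 0.0
samp mm [-93.4  12.6 155.9] yaw 180.1 rot [-180.    -0.   170.5] t 8.03 F [-0.2 -0.3 -0.3] | rows [-0.58  3.77  1.29] twist 3.76
```

```bash
python3 -m crank '[[-0.2,1,0,0,-1],[-0.2,1,0.3,0,-1],[-0.2,1,0.3,0,-1],[0,0.8,0.3,0,-1],[0,0,0.3,1,-1]]' >/dev/null
python3 -m crank '[[0,0,0,1,-1],[0,0,0,1,-1],[0,0,0,0.76,-1],[0,0,0,0,-1]]' |tail -6
python3 - <<'E'
from h import *
goto(-82,88,36,-30)
c=camera("top");cv2.imwrite("pics/t2.png",cv2.resize(c["pixels"][130:310,170:370],None,fx=3,fy=3,interpolation=cv2.INTER_CUBIC))
E
```

```text
time: 9.15
ee_pos: [0.4724, 0.1392, 0.1315]
tool_rot: [-180.0, -0.0, 140.4]
contact_force: [-0.3, -0.6, 0.3]
grip_width: 0.0004
finger_force: 0.0
samp mm [-80.9  88.5 131.5] yaw 150.0 rot [-180.    -0.   140.4] t 9.15 F [-0.3 -0.6  0.3] | rows [ 0.03 -0.05  4.77] twist -0.0
```

View pics/t2.png

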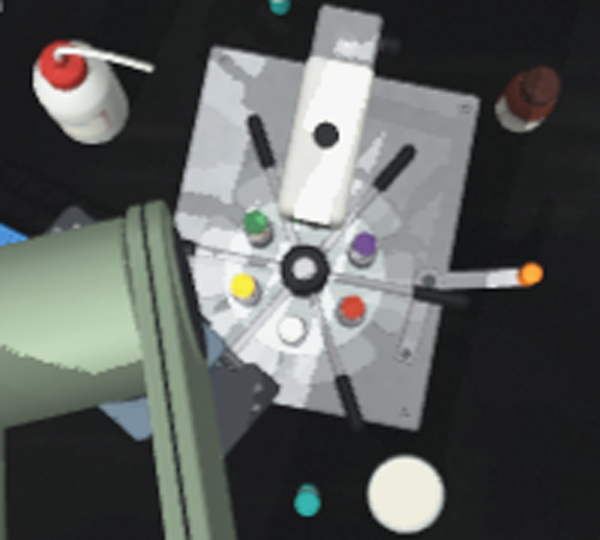

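```bash
python3 -m crank '[[0,0,1,0,-1],[0,0,1,0,-1],[0,0,1,0,-1],[0,0,1,0,-1],[0,0,0.8,0,-1]]' >/dev/null
python3 -m crank '[[0,-0.3,0,0,-1],[0,-0.3,0,0,-1],[0,0,0,0,-1]]' |tail -6
python3 - <<'E'
from h import *
goto(-89.5,75,36,-30)
E
```

```text
time: 10.2
ee_pos: [0.465, 0.1293, 0.0366]
tool_rot: [179.9, 0.0, 140.3]
contact_force: [0.0, -0.3, -0.2]
grip_width: 0.0006
finger_force: 0.0
samp mm [-86.6  77.5  36.6] yaw 149.9 rot [179.9   0.  140.3] t 10.2 F [ 0.  -0.3 -0.2] | rows [ 0.06 -0.18  0.03] twist -0.02
```

```bash
python3 -m crank '[[0,-0.2,0,0,-1],[0.04,-0.38,0,-0.47,-1],[0.04,-0.38,0,-0.47,-1],[0.04,-0.38,0,-0.47,-1],[0.04,-0.38,0,-0.47,-1]]' >/dev/null
python3 -m crank '[[0.04,-0.38,0,-0.47,-1],[0.04,-0.38,0,-0.47,-1],[0.04,-0.38,0,-0.47,-1],[0.04,-0.38,0,-0.47,-1],[0.04,-0.38,0,-0.47,-1]]' >/dev/null
python3 -m crank '[[0.04,-0.38,0,-0.47,-1],[0.04,-0.38,0,-0.47,-1],[0.04,-0.38,0,-0.47,-1],[0.04,-0.38,0,-0.47,-1],[0,0,0,0,-1]]' |tail -6
python3 - <<'E'
from h import *
goto(-110,-40,36,30)
c=camera("top");cv2.imwrite("pics/t3.png",cv2.resize(c["pixels"][130:310,170:370],None,fx=3,fy=3,interpolation=cv2.INTER_CUBIC))
E
```

```text
time: 12.08
ee_pos: [0.4247, 0.0376, 0.0362]
tool_rot: [180.0, 0.0, -170.9]
contact_force: [0.4, -0.9, 0.4]
grip_width: 0.0003
finger_force: 0.0
samp mm [-111.1  -19.6   36.2] yaw -161.3 rot [ 180.     0.  -170.9] t 12.07 F [ 0.4 -0.9  0.4] | rows [ 0.28 -0.98  0.01] twist -1.41
```

View pics/t3.png

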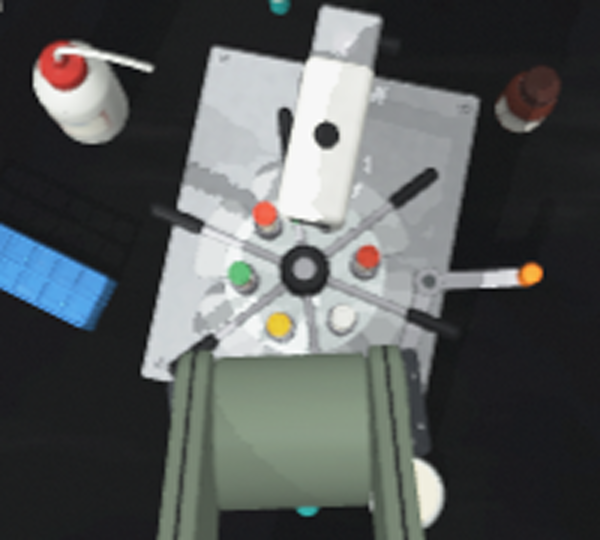

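It's turned about 45° so far. Now to measure the angle from the cap colours.

```bash
cat >> h.py <<'E'
def carousel(c=None):
    c=c or camera("top");hsv=cv2.cvtColor(c["pixels"],cv2.COLOR_BGR2HSV);P=(pts(c)-np.r_[A,0])@S*1000
    r=np.hypot(P[...,0],P[...,1])
    for k,(a,b,base) in {"green":(45,80,60),"yellow":(22,34,120),"red":(0,8,0),"purple":(125,160,-60)}.items():
        m=((hsv[...,0]>=a)&(hsv[...,0]<=b)&(hsv[...,1]>80)&(hsv[...,2]>60)&(r<75)&(P[...,2]>.088*1000)&(P[...,2]<105)).astype(np.uint8)
        N,L,s,_=cv2.connectedComponentsWithStats(m)
        for i in range(1,N):
            if s[i,4]>8:
                q=np.median(P[L==i],0);an=np.degrees(np.arctan2(q[1],q[0]));print(k,s[i,4],q.round(1),"theta",round((an-base+90)%360-90,1))
E
python3 - <<'E'
from h import *
carousel(dict(np.load("top0.npz")));carousel()
E
```

```text
green 45 [23.9 44.  97. ] theta 1.5
yellow 47 [-26.3  44.8  96.4] theta 0.4
red 46 [-26.2 -42.2  96.5] theta 238.2
purple 40 [ 23.4 -42.6  96.8] theta -1.2
green 38 [-17.3  48.   96.3] theta 49.9
yellow 45 [-49.6  11.1  96.8] theta 47.4
red 49 [32.1 38.7 96.9] theta 50.3
red 45 [ 14.2 -46.1  97.1] theta -72.8
```

```bash
python3 -m crank '[[0.04,-0.38,0,-0.47,-1],[0.04,-0.38,0,-0.47,-1],[0.02,-0.19,0,-0.23,-1],[0.02,-0.19,0,-0.23,-1],[0,0,0,0,-1]]' |tail -6
python3 - <<'E'
from h import *
goto(-110,-40,36,30)
carousel()
E
```

```text
time: 12.8
ee_pos: [0.4277, 0.0153, 0.036]
tool_rot: [-180.0, 0.0, -159.6]
contact_force: [-0.2, -0.1, 0.2]
grip_width: 0.0007
finger_force: 0.0
samp mm [-104.5  -41.1   36. ] yaw -150.1 rot [-180.     0.  -159.6] t 12.8 F [-0.2 -0.1  0.2] | rows [0.21 0.19 0.  ] twist -0.01
green 42 [-26.1  44.1  97.1] theta 60.6
yellow 45 [-51.4   1.3  96.8] theta 58.5
red 50 [23.8 44.3 96.3] theta 61.8
red 45 [ 22.5 -42.6  96.6] theta -62.1
```

```bash
python3 -m crank '[[0.2,0.6,0,0,-1],[0.2,0.5,-1,0,-1],[0,0,-1,0,-1],[0,0,-1,0,-1],[0,0,-1,0,-1]]' >/dev/null
python3 -m crank '[[0,0,-1,1,-1],[0,0,-0.6,1,-1],[0,0,0,1,-1],[0,0,0,0.75,-1],[0,-1,0,0,-1]]' >/dev/null
python3 -m crank '[[0,-1,0,0,-1],[0,-1,0,0,-1],[0,-1,0,0,-1],[0,-1,0,0,-1],[0,-1,0,0,-1]]' |tail -6
python3 - <<'E'
from h import *
goto(78,-186,150)
carousel()
E
```

```text
time: 14.72
ee_pos: [0.3916, -0.085, 0.1478]
tool_rot: [180.0, -0.0, 170.4]
contact_force: [0.6, -1.0, -0.2]
grip_width: 0.0009
finger_force: 0.0
samp mm [-123.4 -146.   147.8] yaw 180.0 rot [180.   -0.  170.4] t 14.72 F [ 0.6 -1.  -0.2] | rows [-10.07  -1.99  -0.12] twist -0.0
green 43 [-26.   44.1  96.8] theta 60.5
yellow 46 [-51.6   1.5  96.9] theta 58.3
red 50 [23.9 44.3 96.8] theta 61.7
red 47 [ 22.9 -42.1  96.6] theta -61.5
```

```bash
python3 -m crank '[[0,-1,0,0,-1],[-1,-1,0,0,-1],[-1,0,0,0,-1],[-1,0,0,0,-1],[-1,0,0,0,-1]]' >/dev/null
python3 -m crank '[[-1,0,0,0,-1],[-1,0,0,0,-1],[-1,0,0,0,-1],[-1,0,0,0,-1],[-1,0,0,0,-1]]' >/dev/null
python3 -m crank '[[-1,0,0,0,-1],[0,0,1,0,-1],[0,0,1,0,-1],[0,0,0,0,-1]]' |tail -6
python3 - <<'E'
from h import *
goto(78,-186,42)
c=camera("top");cv2.imwrite("pics/t4.png",cv2.resize(c["pixels"][110:310,200:420],None,fx=2.7,fy=2.7,interpolation=cv2.INTER_CUBIC))
c=camera("side");cv2.imwrite("pics/s4.png",cv2.resize(c["pixels"][140:350,180:460],None,fx=2.5,fy=2.5))
E
```

```text
time: 16.52
ee_pos: [0.5815, -0.1565, 0.1062]
tool_rot: [179.9, -0.3, 170.4]
contact_force: [-0.7, 0.5, 1.1]
grip_width: 0.0003
finger_force: 0.0
samp mm [  75.8 -185.   106.2] yaw 180.0 rot [179.9  -0.3 170.4] t 16.52 F [-0.7  0.5  1.1] | rows [-0.13 -0.05  3.21] twist -0.0
```

View pics/s4.png

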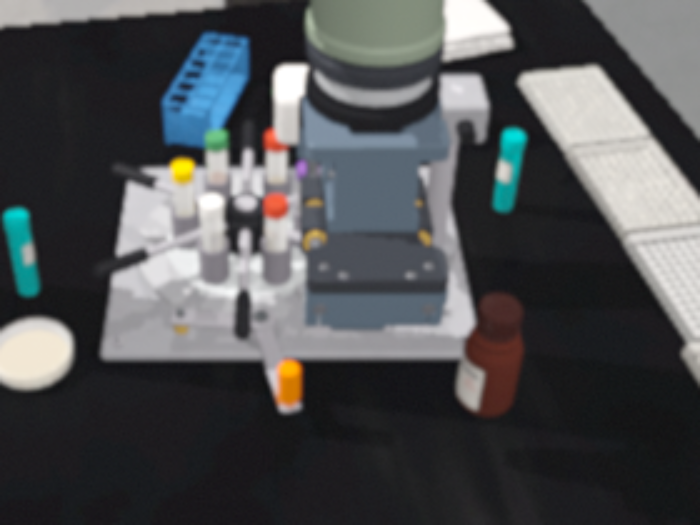

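The side view shows the purple cap behind the gripper by the needle, with the post at (288,385). The amber bottle is clear of the descent, so I'll go down and push the post back.

```bash
python3 -m crank '[[0,0,1,0,-1],[0,0,1,0,-1],[0,0,1,0,-1],[0,0,0.2,0,-1],[0.5,0,0,0,-1]]' >/dev/null
python3 -m crank '[[0.3,0,0,0,-1],[0.3,0,0,0,-1],[0.3,0,0,0,-1],[0.3,0,0,0,-1],[0.3,0,0,0,-1]]' |tail -6
python3 -m crank '[[0.3,0,0,0,-1],[0.3,0,0,0,-1],[0.2,0,0,0,-1],[0.15,0,0,0,-1],[0,0,0,0,-1]]' |tail -6
python3 - <<'E'
from h import *
goto(16,-186,42)
E
```

```text
time: 17.88
ee_pos: [0.5432, -0.1514, 0.044]
tool_rot: [180.0, 0.0, 170.4]
contact_force: [-0.0, -0.8, -0.0]
grip_width: 0.0008
finger_force: 0.4
time: 18.5
ee_pos: [0.5247, -0.1481, 0.0439]
tool_rot: [180.0, 0.0, 170.4]
contact_force: [1.8, 0.6, 0.9]
grip_width: 0.0003
finger_force: 0.4
samp mm [  18.3 -186.2   43.9] yaw 180.0 rot [180.    0.  170.4] t 18.5 F [1.8 0.6 0.9] | rows [0.12 0.01 0.1 ] twist -0.0
```

```bash
python3 -m crank '[[0.1,0,0,0,-1],[0.1,0,0,0,-1],[0.1,0,0,0,-1],[0,0,0,0,-1]]' |tail -6
python3 - <<'E'
from h import *
goto(16,-186,42)
E
```

```text
time: 19.0
ee_pos: [0.5242, -0.148, 0.0445]
tool_rot: [180.0, 0.7, 170.4]
contact_force: [10.8, 0.6, -7.4]
grip_width: 0.001
finger_force: 5.8
samp mm [  17.8 -186.2   44.5] yaw 179.9 rot [180.    0.7 170.4] t 19.0 F [10.8  0.6 -7.4] | rows [0.09 0.01 0.12] twist -0.01
```

The latch has reached a firm stop at the home position. Backing off to check.

```bash
python3 -m crank '[[0.1,0,0,0,-1],[0,0,0,0,-1],[-0.6,0,0,0,-1],[-1,0,0,0,-1],[-0.8,0,0,0,-1]]' >/dev/null
python3 -m crank '[[0,-0.5,-1,0,-1],[0,-0.5,-1,0,-1],[0,-1,-1,0,-1],[0,-1,-1,0,-1],[0,-1,-1,0,-1]]' |tail -6
python3 -m crank '[[0,-1,-0.5,0,-1],[0,-1,0,0,-1],[0,-1,0,0,-1],[0,0,0,0,-1]]' |tail -6
python3 - <<'E'
from h import *
goto(16,-186,42)
c=camera("top");carousel(c)
hsv=cv2.cvtColor(c["pixels"],cv2.COLOR_BGR2HSV)
for k,c in (("now",c),("start",dict(np.load("top0.npz")))):
    P=(pts(c)-np.r_[A,0])@S*1000;hsv=cv2.cvtColor(c["pixels"],cv2.COLOR_BGR2HSV)
    m=(hsv[...,0]>8)&(hsv[...,0]<21)&(hsv[...,1]>150)&(hsv[...,2]>60)&(abs(P[...,0])<60)&(P[...,1]<-150)&(P[...,2]>55)
    print(k,m.sum(),P[m].mean(0).round(1),np.argwhere(m).mean(0).round(2))
c=camera("side");a=cv2.resize(c["pixels"][140:350,180:460],None,fx=2.5,fy=2.5);cv2.imwrite("pics/s5.png",a)
E
```

```text
time: 20.25
ee_pos: [0.5496, -0.2342, 0.1442]
tool_rot: [180.0, -0.2, 170.4]
contact_force: [0.8, 0.1, -0.5]
grip_width: 0.0005
finger_force: 0.0
time: 20.75
ee_pos: [0.54, -0.2941, 0.1528]
tool_rot: [180.0, -0.1, 170.3]
contact_force: [-0.3, 0.5, -0.8]
grip_width: 0.0002
finger_force: 0.0
samp mm [  57.7 -327.6  152.8] yaw 179.9 rot [ 1.800e+02 -1.000e-01  1.703e+02] t 20.75 F [-0.3  0.5 -0.8] | rows [2.09 7.07 5.55] twist -0.02
green 42 [-25.8  44.2  96.5] theta 60.3
yellow 46 [-51.7   1.5  96.6] theta 58.4
red 50 [23.8 44.3 96.9] theta 61.8
red 44 [ 23.3 -42.4  96.8] theta -61.2
now 35 [ -10.3 -176.7   60.2] [237.43 343.23]
start 33 [  -7.9 -177.2   60.4] [236.52 343.61]
```

View pics/s5.png

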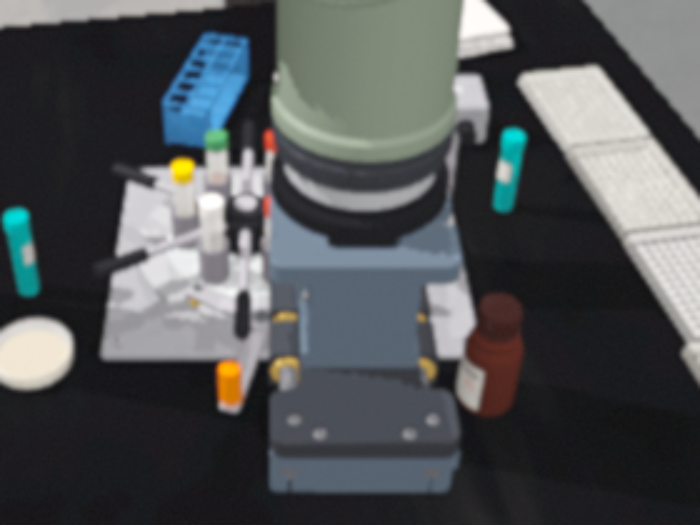

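The post is at (229,384), slightly further home than at the start. The carousel reads 60° and everything around it is where it was.

```bash
python3 -c "
from rig import hand_in;print(hand_in())"
```

```text
the job is handed in; nothing more can be done
None
```

The purple tube is at the needle station (carousel measured at about 60°), the latch was pushed back to its home stop, and the job was handed in at about 21 s with the arm clear; no verdict was returned.

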